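Stow the slim canisters and close the galley rack

TASK

Get the galley ready for the road: stand the two loose slim yellow canisters (green lid and blue lid) upright in the wooden rack alongside the two already in it, flat sides together, and then slide the rack's end stop up until the whole row is snug between it and the fixed end, with no play left. Set the canisters down and push gently, they are thin plastic, and leave everything else on the counter where it is.

Things in the scene. Friction and masses are not known exactly. Their poses are not given: they have to be found in the camera images.
- rack: plywood canister rack screwed to the counter; 140 mm wide (its x), 420 mm long (its y), deck top 12 mm above the counter; origin at the centre of its underside, z up. Fixed end cheek at its -y end, low rod support at its +y end (y = 195 to 210 mm, 56 mm high). Canisters stand on the deck, thickness along y, either way round
- rod_front (a point): middle of the front fiddle rod (axes as the rack's); two 8 mm steel rods run the rack's whole length along y at its x = -58 and +58 mm, centres 42 mm above the counter; the canisters stand between them (108 mm clear)
- cheek_face (a point): centre of the inner face of the fixed end cheek (the rack's y = -195 mm), 67 mm above the counter, axes as the rack's; the cheek is 15 mm thick, 140 mm wide, its top 145 mm above the counter; the row is packed towards -y against it
- end_stop (a joint): travel in m of the sliding end stop along the rack's -y towards the cheek: 0 fully open, up to 0.29. Clear length from cheek face to stop face = 0.320 minus this. Slides on the rods with about 2 N friction, stays where left, cannot lift or tilt; pushing it shoves the canisters along the deck (5 to 10 N with four), rigid once the row is solid against the cheek
- stop_face (a point): centre of the inner, felted face of the end stop, which meets the canisters; 67 mm above the counter, axes as the rack's. The stop is a wooden board 15 mm thick (y), 140 mm wide (x), from 13 to 145 mm above the counter; two black 20 mm bushes on the rods stand 22 mm out of its back, 32 to 52 mm above the counter
- stop_back (a point): point on the back (outer, +y) face of the end stop, mid width, 120 mm above the counter (25 mm below its top edge), axes as the rack's: a good place to push it towards -y
- can_slim: slim upright yellow plastic canister with a green lid, loose on the counter; 90 mm deep (its x), 38 mm thick (its y), 120 mm high; origin at the centre of its underside, z up through the lid; flat upright sides, no overhang but two catches 3 mm proud on the narrow x faces near the top; 0.12 to 0.24 kg
- can_wide: slim upright yellow plastic canister with a blue lid, loose on the counter; 90 mm deep (its x), 46 mm thick (its y), 120 mm high; origin at the centre of its underside, z up through the lid; flat upright sides, no overhang but two catches 3 mm proud on the narrow x faces near the top; 0.12 to 0.24 kg
- rack_can_1: slim upright yellow plastic canister with a white lid, already standing in the rack, nearest the fixed cheek; 90 mm deep (its x), 40 mm thick (its y), 120 mm high; origin at the centre of its underside, z up through the lid; flat upright sides, no overhang but two catches 3 mm proud on the narrow x faces near the top; 0.12 to 0.24 kg
- rack_can_2: slim upright yellow plastic canister with a white lid, already standing in the rack, the second from the cheek; 90 mm deep (its x), 40 mm thick (its y), 120 mm high; origin at the centre of its underside, z up through the lid; flat upright sides, no overhang but two catches 3 mm proud on the narrow x faces near the top; 0.12 to 0.24 kg
- tiers_tall: stack of three yellow square food-container tiers, clipped together, 124 x 124 x 162 mm; origin under its centre; leave alone
- tiers_low: stack of two yellow square food-container tiers, clipped together, 124 x 124 x 110 mm; origin under its centre; leave alone
- moka_pot: stainless steel moka pot, body 100 mm across, 183 mm high, black handle reaching 95 mm from the axis on its +y side, spout 64 mm to its -y; origin under its axis; leave alone
- carafe: small glass carafe with a wooden collar, 92 mm across, 135 mm high; origin under its axis; leave alone
- saucer: blue ceramic saucer, 140 mm across, 18 mm high; origin under its centre; leave alone
- salt_jar: glass salt jar with a steel cap, 48 mm across, 75 mm high; origin under its axis; leave alone
- espresso_cup: blue ceramic espresso cup, 62 mm across, 58 mm high, handle on its +y side; origin under its centre; leave alone

How it is judged:
By the outcome, as a careful person would: the job done as asked, in the order asked, and still so for the second after the job is handed in, with the robot touching nothing.
It also fails if it takes over 72 s, if anything falls off the work surface, if the arm or the gripper's body presses on something with over 40 N, if the wrist force passes 120 N, or if a joint passes its speed limit or range.

ROBOT

A 7-joint arm with a two-finger parallel gripper is mounted at the origin on the work surface. World frame = base frame: x ahead of the robot, y to its left, z up, the work surface at z = 0. Lengths are in m, angles in rad, forces in N, time in s.
With the tool pointing down it reaches from about 0.425 to 0.925 m from the base axis. Payload 6.8 kg.
Tool frame: the origin (TCP) lies at the very end of the fingers, on their centre line; the grasp point (between the pads) lies 19 mm behind it (r.tcp_to_grasp is the distance from the TCP to the grasp point, in m); z points along the fingers, y is the line along which they close (so a half turn about z gives the same grasp; the last joint's range is limited). The gripper opens to 85 mm and grips with 20 to 120 N. Pads are 22 mm wide; open, the fingers measure 114 mm over their backs; the gripper's body (76 mm by 85 mm) begins 54 mm behind the grasp point. The pads swing forward as they close: fully open they stand 13 mm farther back than shut.
Start: joints at [-1.256, 0.477, 0.022, 1.555, -0.011, 1.109, -0.083], TCP at [0.277, 0.616, 0.231] pointing down, gripper open.
Joint ranges: [-2.96, 2.96], [-0.34, 2.1], [-1.41, 1.46], [0.24, 2.44], [-1.37, 4.51], [0.17, 1.92], [-2.96, 2.96]. Speed limits (rad/s): [2.39, 2.39, 3.14, 3.14, 3.14, 3.14, 3.14].

INTERFACE

Orientations are given as a rotation vector (axis times angle).
In Python, from bench import r gives the robot as it stands.
- The arm moves only by the tool step_arm, never from a script. Its argument "moves" is a list of rows, each a list of 7 numbers: the shift along the tool's x, y, z in mm, then the turn, a rotation vector about the tool's x, y, z in rad, then the finger opening in mm, from 0 to 85.4. A call has 1 to 8 rows; each row is the pose to reach, as a shift and turn from the pose commanded when the call began, along the tool's axes at that moment; what a row does not reach only later rows make up. A row lasts 1/10 s, in which the tool goes at most 50 mm and 8.59 degrees, less where a joint would pass 70% of its speed; a pose out of reach is approached as far as the arm can. A call with a gripper value outside its range is refused whole. The fingers move at their own pace and stop on an object; "grip_force" is the grip in N (left out, the last holds). Time passes only in rows, so rows that repeat a pose let the fingers close. It gives the time, the measured TCP pose, the force, the opening and the grip force at its end, in the units of the state.
- r.get_obs(): the state, without advancing time (a new reading comes with each control period).
- r.grab_frame(name): name is "scene" or "top" or "wrist"; returns a dict with "image" (480x640x3 uint8, red, green, blue), "depth" (480x640 float32, m along the optical axis (not along the pixel's ray), 0 where there is no reading), "mtx" (3x3 intrinsics, pixels), "rvec" (rotation vector, rad) and "tvec" (3), from world to camera coordinates, as OpenCV has them. Camera axes: x right, y down, z forward; pixel columns grow to the right and rows downward; lengths in m; the calibration is good to about 2 mm. A picture is of the moment at which its call begins.
- r.hand_in(): hands the job in; it is judged then, once.
The state is a dict: "clock": time; "joints": joint angles; "qvel": joint speeds; "tau": joint torques, N m; "tcp_pos": TCP position; "orientation": TCP orientation; "contact_force": force on the tool from outside, world axes, zero at the start; "moment": the same for the moment, N m; "grip_width": finger opening in m; "gripper_force": force on a finger pad.
Only numpy, scipy, OpenCV 4.12 (cv2) and the standard library are available. Lean on these libraries where they do the work, as an engineer would, in place of code of your own. Each camera call takes 0.05 s, during which the arm holds its last target. There are 200 camera calls.

## Working session

There is one attempt and no reset: what is moved stays moved. The work goes in short steps, Python scripts to look and compute and a tool call to move; the robot and the scene stay as the last step left them, time stands still between calls to the robot, and variables do not carry over. Pictures are saved under pics/ and viewed, at most 10 in all, crops included, and the job is handed in when it is done.

Besides the shell and the picture viewer there is one more tool, called after ">>>" by a JSON object that holds its "name" and its "arguments", one argument or row to a line. step_arm: Moves the arm, as the interface text tells. Its arguments: {"type":"object","properties":{"moves":{"type":"array","items":{"type":"array","items":{"type":"number"}}},"grip_force":{"type":"number"}},"required":["moves"]}

```bash
mkdir -p pics; ls
cat > h.py <<'E'
from bench import r
import numpy as np, cv2
def grab(n,save=None):
    f=r.grab_frame(n)
    if save: cv2.imwrite('pics/'+save,f['image'][:,:,::-1])
    return f
def pts(f):
    R=cv2.Rodrigues(np.array(f['rvec'],float))[0];t=np.array(f['tvec'],float).ravel()
    K=np.array(f['mtx']);d=f['depth'].astype(float)
    v,u=np.mgrid[:480,:640]
    P=np.stack([(u-K[0,2])/K[0,0]*d,(v-K[1,2])/K[1,1]*d,d],-1)
    W=(P-t)@R
    W[d==0]=np.nan
    return W
E
python3 - <<'E'
from h import *
for n in('top','scene'):
    f=grab(n,n+'0.png');np.savez(n+'0.npz',**f)
o=r.get_obs();print(o)
E
```

```text
pics
{'clock': 0.1, 'joints': array([-1.25607993,  0.47771139,  0.02233703,  1.55633769, -0.01147496,
        1.10931138, -0.08309424]), 'qvel': array([-0.00208615, -0.00248593,  0.00201344, -0.00318388,  0.00264079,
       -0.00054753,  0.0009322 ]), 'tau': array([ 4.11379311e-03, -5.97761142e+01,  1.61363594e+00, -2.81955421e+01,
        1.28462017e-02,  5.03115487e-03,  4.84953466e-05]), 'tcp_pos': array([0.27676874, 0.61506797, 0.23043319]), 'orientation': array([-6.59113861e-01, -3.07145972e+00,  2.55468499e-03]), 'contact_force': array([1.19094556, 0.77901132, 0.19743256]), 'moment': array([ 0.0148395 , -0.0366863 ,  0.00056609]), 'gripper_force': 0.0, 'grip_width': 0.08522617945206644}
```

View pics/top0.png

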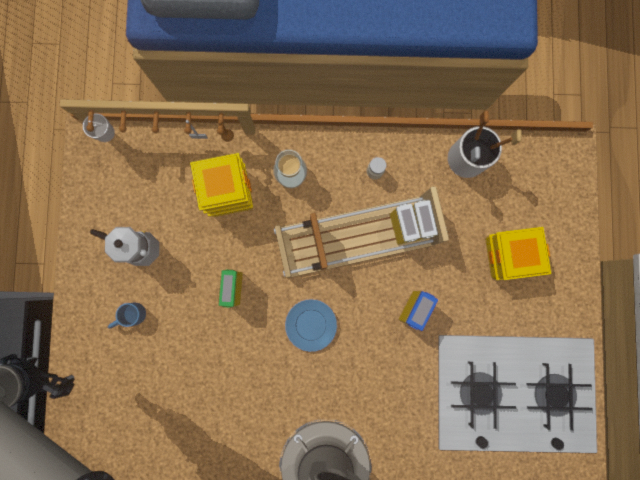

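View pics/scene0.png

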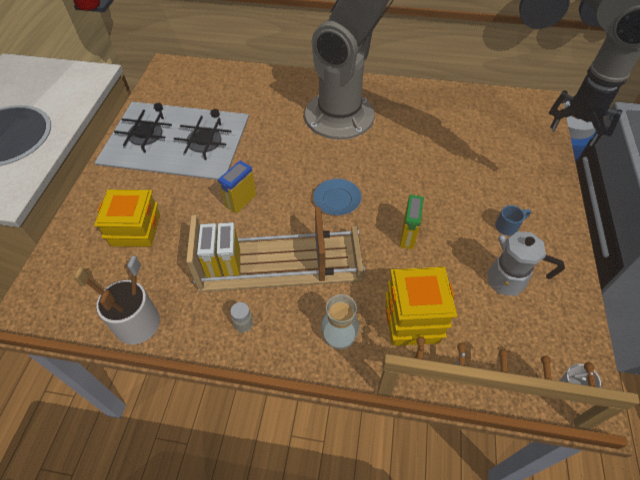

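The top view shows the green canister at (229,288), the blue one at (423,312), the rack running from (280,250) to (440,215) with its cheek on the right, the stop at (318,240), and the white lids at (407,222) and (426,218).

```bash
cat >> h.py <<'E'
def rect(xy):
    c,s,a=cv2.minAreaRect((xy*1000).astype(np.float32))
    return np.round(c,1),np.round(s,1),round(a,1)
def comps(f,mask,z,minpx=30):
    """ray-cast mask components to plane z, give rects (mm)"""
    R=cv2.Rodrigues(np.array(f['rvec'],float))[0];t=np.array(f['tvec'],float).ravel();K=np.array(f['mtx'])
    n,l,st,_=cv2.connectedComponentsWithStats(mask.astype(np.uint8))
    C=-R.T@t
    for i in range(1,n):
        if st[i,4]<minpx: continue
        v,u=np.nonzero(l==i)
        d=np.c_[u,v,np.ones(len(u))]@np.linalg.inv(K).T@R
        p=C+d*((z-C[2])/d[:,2])[:,None]
        print(st[i].tolist(),rect(p[:,:2]))
E
python3 - <<'E'
from h import *
for n in('top','scene'):
    f=np.load(n+'0.npz');im=f['image'];W=pts(f)
    print(n,'cam',-cv2.Rodrigues(f['rvec'])[0].T@f['tvec'].ravel(), 'fx',f['mtx'][0,0])
    hsv=cv2.cvtColor(im,cv2.COLOR_RGB2HSV);h,s,v=cv2.split(hsv)
    z=W[...,2]
    near=(W[...,0]>.3)&(W[...,0]<.85)&(abs(W[...,1])<.5)
    top=near&(z>.108)&(z<.132)
    print('green');comps(f,near&(h>45)&(h<85)&(s>100)&(z>.1),.12)
    print('blue');comps(f,near&(h>100)&(h<130)&(s>100)&(z>.1),.12)
    print('can tops');comps(f,top,.12)
    print('145');comps(f,near&(z>.137)&(z<.153),.145)
    print('rack support');comps(f,near&(z>.050)&(z<.062),.056)
E
```

```text
top cam [0.47535355 0.04641977 1.3855653 ] fx 504.2013769459341
green
[219, 270, 18, 37, 283] (array([464. , 255.4]), array([37.3, 90.6]), 87.3)
blue
[407, 292, 31, 39, 333] (array([ 418. , -230.5]), array([44.4, 91.8]), 63.7)
can tops
[458, 142, 44, 27, 783] (array([ 817.1, -377.7]), array([110.8,  67.6]), 89.0)
[276, 151, 25, 25, 353] (array([786.1, 112.8]), array([60.7, 60.9]), 11.0)
[395, 188, 48, 55, 859] (array([ 648.7, -217.5]), array([140.8,  98.2]), 13.7)
[204, 201, 44, 10, 62] (array([668.8, 267.2]), array([  6. , 110.8]), 12.8)
[500, 231, 29, 46, 831] (array([ 567.8, -466.7]), array([112.6,  68.3]), 6.0)
[218, 269, 19, 39, 577] (array([463.4, 255.5]), array([39.1, 94.4]), 87.3)
[406, 291, 32, 40, 707] (array([ 418.3, -229.9]), array([47.6, 94.1]), 63.5)
145
[430, 186, 19, 56, 362] (array([ 660.2, -266.6]), array([139.5,  16.7]), 13.7)
[310, 213, 18, 56, 338] (array([586.6,  31.5]), array([139.5,  15. ]), 14.0)
[128, 227, 19, 35, 123] (array([567.9, 477. ]), array([84.2, 42.2]), 4.9)
rack support
[452, 149, 21, 25, 56] (array([ 810.4, -344.3]), array([82.3, 23. ]), 38.3)
[2
[... 2120 characters left out ...]
]), array([140.9,  17.7]), 13.5)
[402, 231, 15, 8, 39] (array([508.3, 250.8]), array([39.4, 14.2]), 73.9)
[494, 259, 16, 26, 93] (array([582.9, 477.1]), array([71.9, 22.2]), 25.0)
[203, 261, 17, 11, 44] (array([ 689.2, -224. ]), array([24.3, 44.5]), 42.0)
[222, 265, 16, 6, 40] (array([ 681.2, -183.4]), array([11.8, 38. ]), 19.1)
[319, 267, 15, 7, 51] (array([646.7,  55.2]), array([16.4, 36.8]), 18.9)
[150, 302, 5, 19, 31] (array([ 826.2, -331.5]), array([47.6,  7.3]), 14.6)
[387, 302, 6, 27, 64] (array([744.5, 219.7]), array([67.,  8.]), 12.1)
[321, 318, 39, 25, 188] (array([801.6, 113.1]), array([58.5, 87.8]), 11.3)
[391, 330, 49, 10, 149] (array([784. , 282.4]), array([ 22. , 107.9]), 9.5)
```

```bash
cat >> h.py <<'E'
from scipy.spatial.transform import Rotation as Ro
def go(x,y,z,deg):
    "shift (mm) and turn (rad) in tool axes to reach xyz (mm), tool down, tool y at deg"
    o=r.get_obs();R0=Ro.from_rotvec(o['orientation']);a=np.radians(deg)
    Y=np.array([np.cos(a),np.sin(a),0]);Z=np.array([0,0,-1.]);X=np.cross(Y,Z)
    R1=Ro.from_matrix(np.c_[X,Y,Z])
    print('at',np.round(o['tcp_pos']*1000,1),'F',np.round(o['contact_force'],1),'w',round(o['grip_width']*1000,1),'t',o['clock'])
    print('shift',np.round(R0.inv().apply(np.array([x,y,z])-o['tcp_pos']*1000),1),'turn',np.round((R0.inv()*R1).as_rotvec(),3))
E
python3 -c "
from h import *
go(465,255,230,87.3)"
```

```text
at [276.8 615.1 230.4] F [1.2 0.8 0.2] w 85.2 t 0.1
shift [-319.4 -251.1    0.9] turn [-0.002 -0.    -0.376]
```

>>> {"name": "step_arm", "arguments": {
  "moves": [
    [-319,-251,1,0,0,-0.376,85],
    [-319,-251,1,0,0,-0.376,85],
    [-319,-251,1,0,0,-0.376,85],
    [-319,-251,1,0,0,-0.376,85],
    [-319,-251,1,0,0,-0.376,85],
    [-319,-251,1,0,0,-0.376,85],
    [-319,-251,1,0,0,-0.376,85],
    [-319,-251,1,0,0,-0.376,85]
  ],
  "grip_force": 20
}}

```text
clock: 0.9
tcp_pos: [0.4625, 0.259, 0.2302]
orientation: [-0.073, -3.141, 0.0]
contact_force: [1.7, 0.2, 0.2]
grip_width: 0.0853
gripper_force: 0.0
```

```bash
python3 -c "
from h import *
go(465,255,230,87.3)"
```

```text
at [462.5 259.  230.2] F [1.7 0.2 0.2] w 85.3 t 0.9
shift [-2.6 -3.8  0.2] turn [-0. -0.  0.]
```

Run:
```python
from h import *
f=grab('wrist','w1.png');im=f['image'];W=pts(f)
print('cam',-cv2.Rodrigues(np.array(f['rvec']))[0].T@np.array(f['tvec']).ravel())
h,s,v=cv2.split(cv2.cvtColor(im,cv2.COLOR_RGB2HSV));z=W[...,2]
comps(f,(h>45)&(h<85)&(s>100)&(z>.112),.12,300)
comps(f,(z>.112)&(z<.13),.12,300)
go(465,255,230,87.3)
```

```text
cam [0.37951188 0.26256331 0.37344965]
[293, 173, 46, 118, 1855] (array([460.2, 254.7]), array([33.1, 92. ]), 87.6)
[293, 173, 52, 118, 5786] (array([460.3, 257. ]), array([37.6, 92. ]), 87.3)
[578, 295, 62, 37, 857] (array([536.5, 487.9]), array([19.3, 51.3]), 38.9)
[11, 309, 70, 72, 1573] (array([548.4,  26.3]), array([68.8, 29.4]), 20.0)
at [467.1 249.4 230.2] F [ 2.3 -7.5 -0.2] w 84.8 t 0.95
shift [2.4 5.5 0.2] turn [-0.005  0.002 -0.011]
```

View pics/w1.png

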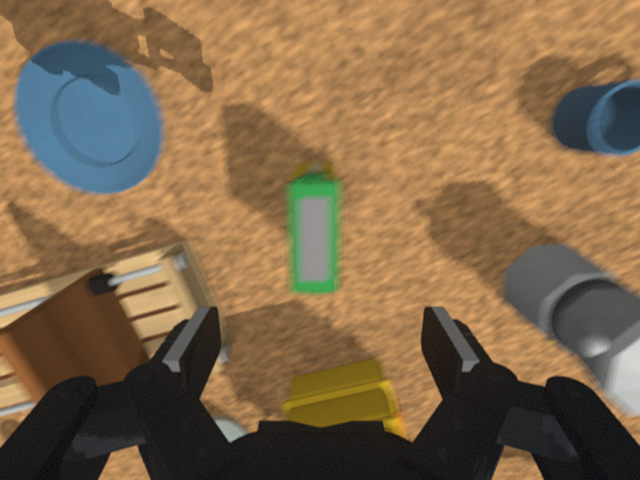

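The wrist picture is motion-blurred. It shows the green lid at (315,235) and nothing in the fingers' way. I'll let the arm settle and measure again.

>>> {"name": "step_arm", "arguments": {
  "moves": [
    [0,0,0,0,0,0,85],
    [0,0,0,0,0,0,85]
  ]
}}

```text
clock: 1.15
tcp_pos: [0.4618, 0.2612, 0.2301]
orientation: [-0.074, -3.14, -0.0]
contact_force: [-1.0, 0.9, -0.3]
grip_width: 0.0847
gripper_force: 0.0
```

```bash
cat > wm.py <<'E'
from h import *
import sys
lo,hi=int(sys.argv[1]),int(sys.argv[2])
f=grab('wrist');im=f['image'];W=pts(f)
h,s,v=cv2.split(cv2.cvtColor(im,cv2.COLOR_RGB2HSV));z=W[...,2]
comps(f,(h>lo)&(h<hi)&(s>100)&(z>.112),.12,300)
comps(f,(z>.112)&(z<.13),.12,300)
go(*map(float,sys.argv[3:7]))
E
python3 wm.py 45 85 465 255 230 87.3
```

```text
[290, 174, 52, 118, 3140] (array([460.2, 257.3]), array([37. , 92.1]), 87.4)
[290, 174, 52, 118, 5774] (array([460.2, 257.1]), array([37.6, 92.1]), 87.3)
[576, 296, 64, 39, 880] (array([535.4, 488.1]), array([20. , 53.5]), 35.9)
[9, 310, 70, 72, 1591] (array([548.1,  25.7]), array([67.6, 29.8]), 17.7)
at [461.4 262.1 230.1] F [-0.3  0.1  0. ] w 84.6 t 1.2
shift [-3.9 -6.9  0.1] turn [ 0.    -0.001  0.002]
```

>>> {"name": "step_arm", "arguments": {
  "moves": [
    [0,-5.5,30,0,0,0,85],
    [0,-5.5,70,0,0,0,85],
    [0,-5.5,110,0,0,0,85],
    [0,-5.5,140,0,0,0,80],
    [0,-5.5,158,0,0,0,65],
    [0,-5.5,159,0,0,0,55],
    [0,-5.5,159,0,0,0,48],
    [0,-5.5,159,0,0,0,42]
  ]
}}

```text
clock: 2.0
tcp_pos: [0.4624, 0.2568, 0.0725]
orientation: [0.072, 3.139, 0.002]
contact_force: [-0.4, 0.7, -0.5]
grip_width: 0.0424
gripper_force: 0.0
```

>>> {"name": "step_arm", "arguments": {
  "moves": [
    [0,0,0,0,0,0,38],
    [0,0,0,0,0,0,34],
    [0,0,0,0,0,0,30],
    [0,0,0,0,0,0,30],
    [0,0,0,0,0,0,30]
  ],
  "grip_force": 25
}}

```text
clock: 2.5
tcp_pos: [0.4627, 0.2567, 0.0727]
orientation: [0.073, 3.139, 0.003]
contact_force: [-1.2, 1.9, 7.0]
grip_width: 0.0378
gripper_force: 26.1
```

```bash
python3 -c "
from h import *
go(465,256.5,250,87.3)
c=np.array([613,-71]);y=np.array([-.2405,.9706])
for s in(-68,10,150):print(s,c+s*y)"
```

```text
at [462.7 256.7  72.7] F [-1.2  1.9  7. ] w 37.8 t 2.5
shift [  -2.7    0.3 -177.3] turn [0.002 0.002 0.001]
-68 [ 629.354  -137.0008]
10 [610.595 -61.294]
150 [576.925  74.59 ]
```

>>> {"name": "step_arm", "arguments": {
  "moves": [
    [0,0,-15,0,0,0,30],
    [0,0,-50,0,0,0,30],
    [0,0,-95,0,0,0,30],
    [0,0,-140,0,0,0,30],
    [0,0,-182,0,0,0,30],
    [0,0,-182,0,0,0,30]
  ]
}}

```text
clock: 3.1
tcp_pos: [0.4647, 0.257, 0.2595]
orientation: [0.074, 3.132, 0.01]
contact_force: [0.3, 0.6, -2.4]
grip_width: 0.0378
gripper_force: 25.9
```

```bash
python3 -c "
from h import *
go(629.4,-137,250,103.9)"
```

```text
at [464.7 257.  259.5] F [ 0.3  0.6 -2.4] w 37.8 t 3.1
shift [-183.1 -385.8    8.4] turn [ 0.006  0.01  -0.29 ]
```

>>> {"name": "step_arm", "arguments": {
  "moves": [
    [-18,-38,0,0,0,-0.03,30],
    [-37,-77,0,0,0,-0.06,30],
    [-55,-116,0,0,0,-0.09,30],
    [-73,-154,0,0,0,-0.12,30],
    [-92,-193,0,0,0,-0.15,30],
    [-110,-231,0,0,0,-0.18,30],
    [-128,-270,0,0,0,-0.21,30],
    [-140,-290,0,0,0,-0.24,30]
  ]
}}

```text
clock: 3.9
tcp_pos: [0.5878, -0.0457, 0.2523]
orientation: [0.297, -3.126, 0.003]
contact_force: [-0.2, 0.1, -1.6]
grip_width: 0.0376
gripper_force: 26.0
```

```bash
python3 -c "
from h import *
go(629.4,-137,250,103.9)"
```

```text
at [587.8 -45.7 252.3] F [-0.2  0.1 -1.6] w 37.6 t 3.9
shift [-23.7 -97.5   2.4] turn [-0.002 -0.002 -0.053]
```

>>> {"name": "step_arm", "arguments": {
  "moves": [
    [-8,-30,0,0,0,-0.02,30],
    [-16,-60,0,0,0,-0.04,30],
    [-22,-88,0,0,0,-0.053,30],
    [-24,-97,0,0,0,-0.053,30],
    [-24,-97,0,0,0,-0.053,30],
    [-24,-97,0,0,0,-0.053,30]
  ]
}}

```text
clock: 4.5
tcp_pos: [0.6297, -0.1299, 0.2525]
orientation: [0.387, -3.116, -0.002]
contact_force: [0.4, 0.3, -2.3]
grip_width: 0.0376
gripper_force: 26.1
```

Run:
```python
from h import *
f=grab('wrist','w2.png');im=f['image'];W=pts(f);z=W[...,2]
print('cheek/stop');comps(f,(z>.138)&(z<.152)&(abs(W[...,1])<.4),.145,200)
print('can tops 132');comps(f,(z>.126)&(z<.137)&(abs(W[...,1])<.4),.132,200)
print('rods');comps(f,(z>.040)&(z<.052)&(abs(W[...,1])<.3),.046,100)
go(629.4,-137,250,103.9)
```

```text
cheek/stop
[104, 134, 53, 181, 4276] (array([ 658.2, -265.9]), array([138.6,  18.1]), 13.9)
[514, 137, 61, 179, 4352] (array([585.3,  27.8]), array([137.6,  19. ]), 13.9)
can tops 132
[120, 133, 43, 177, 1242] (array([ 658.1, -261.3]), array([141.7,  12. ]), 16.3)
[507, 136, 55, 176, 1525] (array([587.5,  24.3]), array([141.8,  16.1]), 10.4)
[148, 159, 65, 117, 6028] (array([ 645.3, -236.1]), array([92.7, 41.1]), 13.1)
[208, 161, 59, 117, 5692] (array([ 635.9, -192.4]), array([92.8, 40.3]), 14.6)
rods
[175, 130, 320, 141, 4098] (array([ 622.8, -118.1]), array([140.8, 301.7]), 13.7)
[548, 133, 58, 138, 1346] (array([564.7, 113.4]), array([141.1,  26.9]), 10.5)
[252, 154, 27, 65, 124] (array([ 616.4, -179.3]), array([67.7, 20.7]), 33.8)
[574, 320, 66, 92, 1049] (array([733.8, 228.4]), array([ 49.1, 133.4]), 87.1)
[463, 341, 60, 24, 350] (array([742.8, 109.6]), array([75.1, 19.3]), 88.2)
at [ 629.8 -129.4  252.7] F [ 0.4  0.3 -2.2] w 37.9 t 4.55
shift [ 2.3 -7.3  2.7] turn [ 0.002 -0.001  0.005]
```

View pics/w2.png

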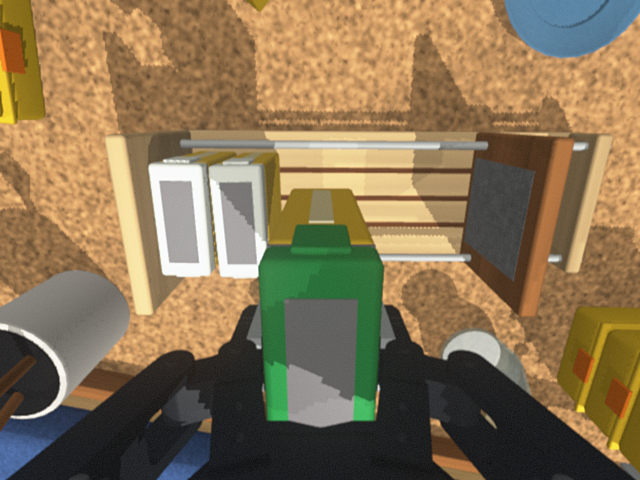

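```bash
python3 -c "
from h import *
go(624.8,-126,100,103.9)"
```

```text
at [ 629.8 -129.4  252.7] F [ 0.4  0.3 -2.2] w 37.9 t 4.55
shift [  3.9   4.3 152.7] turn [ 0.002 -0.001  0.005]
```

>>> {"name": "step_arm", "arguments": {
  "moves": [
    [4,4,0,0,0,0.005,30],
    [4,4,30,0,0,0.005,30],
    [4,4,70,0,0,0.005,30],
    [4,4,105,0,0,0.005,30],
    [4,4,135,0,0,0.005,30],
    [4,4,148,0,0,0.005,30],
    [4,4,152,0,0,0.005,30],
    [4,4,152,0,0,0.005,30]
  ]
}}

```text
clock: 5.35
tcp_pos: [0.6259, -0.128, 0.102]
orientation: [-0.379, 3.118, -0.0]
contact_force: [-0.2, 0.3, -2.3]
grip_width: 0.0378
gripper_force: 26.0
```

```bash
python3 -c "
from h import *
go(624.8,-126,85.5,103.9)"
```

```text
at [ 625.9 -128.   102. ] F [-0.2  0.3 -2.3] w 37.8 t 5.35
shift [ 0.7  2.2 16.5] turn [-0.     0.001 -0.001]
```

>>> {"name": "step_arm", "arguments": {
  "moves": [
    [0,2,5,0,0,0,30],
    [0,2,9,0,0,0,30],
    [0,2,12,0,0,0,30],
    [0,2,14,0,0,0,30],
    [0,2,15,0,0,0,30],
    [0,2,16,0,0,0,30],
    [0,2,16,0,0,0,30]
  ]
}}

```text
clock: 6.05
tcp_pos: [0.625, -0.1265, 0.0853]
orientation: [-0.378, 3.119, -0.0]
contact_force: [-0.2, -0.4, -2.3]
grip_width: 0.0378
gripper_force: 26.1
```

>>> {"name": "step_arm", "arguments": {
  "moves": [
    [0,0,0.5,0,0,0,30],
    [0,0,0.5,0,0,0,30],
    [0,0,1,0,0,0,30],
    [0,0,1,0,0,0,30]
  ]
}}

```text
clock: 6.45
tcp_pos: [0.6252, -0.1266, 0.0849]
orientation: [-0.378, 3.118, -0.0]
contact_force: [-2.6, 0.8, 4.8]
grip_width: 0.0379
gripper_force: 26.8
```

>>> {"name": "step_arm", "arguments": {
  "moves": [
    [0,0,0,0,0,0,42],
    [0,0,0,0,0,0,47],
    [0,0,0,0,0,0,48],
    [0,0,0,0,0,0,48],
    [0,0,-20,0,0,0,48],
    [0,0,-60,0,0,0,48],
    [0,0,-110,0,0,0,48],
    [0,0,-150,0,0,0,60]
  ]
}}

```text
clock: 7.25
tcp_pos: [0.6254, -0.1267, 0.2366]
orientation: [-0.377, 3.117, -0.001]
contact_force: [0.5, 0.2, 0.1]
grip_width: 0.0592
gripper_force: 0.0
```

```bash
python3 -c "
from h import *
go(418,-230.5,230,63.7)"
```

```text
at [ 625.4 -126.7  236.6] F [0.5 0.2 0.1] w 59.2 t 7.25
shift [226.2 -51.3   6.4] turn [-0.     0.002  0.7  ]
```

>>> {"name": "step_arm", "arguments": {
  "moves": [
    [30,-7,0,0,0,0.1,85],
    [65,-15,0,0,0,0.2,85],
    [100,-22,0,0,0,0.3,85],
    [135,-30,0,0,0,0.42,85],
    [170,-38,0,0,0,0.54,85],
    [205,-46,0,0,0,0.64,85],
    [226,-51,6,0,0,0.7,85],
    [226,-51,6,0,0,0.7,85]
  ]
}}

```text
clock: 8.05
tcp_pos: [0.4145, -0.2315, 0.2278]
orientation: [-0.723, -3.056, -0.0]
contact_force: [0.4, 0.2, 0.7]
grip_width: 0.085
gripper_force: 0.0
```

>>> {"name": "step_arm", "arguments": {
  "moves": [
    [0,0,0,0,0,0,85],
    [0,0,0,0,0,0,85]
  ]
}}

```text
clock: 8.25
tcp_pos: [0.419, -0.2294, 0.2285]
orientation: [0.711, 3.059, -0.0]
contact_force: [-0.2, 1.2, 1.4]
grip_width: 0.0847
gripper_force: 0.0
```

```bash
python3 wm.py 100 130 418 -230.5 72 63.7
python3 - <<'E'
from h import *
f=grab('top','t2.png');W=pts(f);z=W[...,2]
comps(f,(z>.122)&(z<.14)&(abs(W[...,1])<.4)&(W[...,0]<.75),.132,50)
E
```

```text
[288, 170, 63, 120, 3543] (array([ 414.7, -230.1]), array([44.7, 92.8]), 63.3)
[288, 170, 64, 120, 7130] (array([ 414.7, -230.1]), array([45.5, 92.8]), 63.2)
[491, 339, 45, 28, 638] (array([ 581.2, -131.5]), array([21.8, 32.8]), 6.4)
[383, 385, 59, 48, 1117] (array([ 604.9, -227.7]), array([31.4, 63.8]), 12.7)
at [ 419.  -229.4  228.4] F [ 0.5  0.4 -0.3] w 85.3 t 8.3
shift [  0.5  -1.5 156.4] turn [0.    0.001 0.003]
[396, 188, 47, 54, 1301] (array([ 648.1, -217.7]), array([137.6,  96.9]), 14.4)
[370, 208, 23, 38, 559] (array([ 625.4, -125.3]), array([94.3, 38.7]), 13.8)
[301, 455, 51, 17, 123] (array([51.9,  1.1]), array([ 36.1, 119.9]), 2.2)
```

View pics/t2.png

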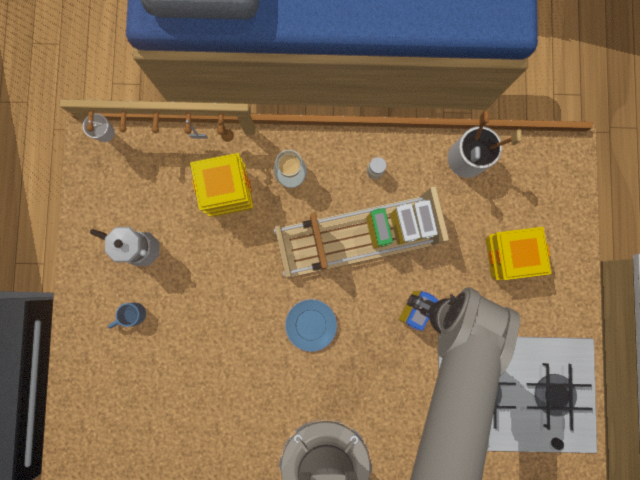

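Green stands upright in the rack at (381,227), square to it. Next is the blue one.

>>> {"name": "step_arm", "arguments": {
  "moves": [
    [3,-2,30,0,0,0.01,85],
    [3,-2,70,0,0,0.01,85],
    [3,-2,110,0,0,0.01,85],
    [3,-2,140,0,0,0.01,82],
    [3,-2,154,0,0,0.01,70],
    [3,-2,156,0,0,0.01,60],
    [3,-2,156,0,0,0.01,54],
    [3,-2,156,0,0,0.01,50]
  ]
}}

```text
clock: 9.15
tcp_pos: [0.4152, -0.2306, 0.0732]
orientation: [0.728, 3.054, -0.0]
contact_force: [-0.8, 0.8, 0.7]
grip_width: 0.0502
gripper_force: 0.0
```

>>> {"name": "step_arm", "arguments": {
  "moves": [
    [0,0,0,0,0,0,46],
    [0,0,0,0,0,0,42],
    [0,0,0,0,0,0,38],
    [0,0,0,0,0,0,38],
    [0,0,0,0,0,0,38]
  ],
  "grip_force": 25
}}

```text
clock: 9.65
tcp_pos: [0.4153, -0.2305, 0.0733]
orientation: [0.728, 3.054, 0.0]
contact_force: [1.6, 1.5, 7.3]
grip_width: 0.0458
gripper_force: 25.7
```

>>> {"name": "step_arm", "arguments": {
  "moves": [
    [0,0,-15,0,0,0,38],
    [0,0,-50,0,0,0,38],
    [0,0,-95,0,0,0,38],
    [0,0,-140,0,0,0,38],
    [0,0,-182,0,0,0,38],
    [0,0,-182,0,0,0,38],
    [0,0,-182,0,0,0,38]
  ]
}}

```text
clock: 10.35
tcp_pos: [0.4142, -0.2303, 0.2548]
orientation: [0.729, 3.054, 0.001]
contact_force: [-0.1, -0.1, -2.5]
grip_width: 0.0458
gripper_force: 26.4
```

```bash
python3 -c "
from h import *
q=np.array([659,-266.3])+(202.5+16)*np.array([-.2405,.9706]);print(q)
go(q[0],q[1],250,103.9)"
```

```text
[606.45075 -54.2239 ]
at [ 414.2 -230.3  254.8] F [-0.1 -0.1 -2.5] w 45.8 t 10.35
shift [-92.  244.    5.2] turn [ 0.     0.002 -0.711]
```

>>> {"name": "step_arm", "arguments": {
  "moves": [
    [-12,30,0,0,0,-0.1,38],
    [-25,65,0,0,0,-0.2,38],
    [-38,100,0,0,0,-0.3,38],
    [-51,135,0,0,0,-0.42,38],
    [-64,170,0,0,0,-0.54,38],
    [-77,205,0,0,0,-0.64,38],
    [-88,232,0,0,0,-0.7,38],
    [-92,244,0,0,0,-0.711,38]
  ]
}}

```text
clock: 11.15
tcp_pos: [0.6069, -0.0513, 0.2513]
orientation: [0.386, -3.114, -0.002]
contact_force: [-0.2, -0.1, -1.5]
grip_width: 0.0452
gripper_force: 26.4
```

>>> {"name": "step_arm", "arguments": {
  "moves": [
    [0,0,0,0,0,0,38],
    [0,0,0,0,0,0,38],
    [0,0,0,0,0,0,38]
  ]
}}

```text
clock: 11.45
tcp_pos: [0.6051, -0.0563, 0.2539]
orientation: [0.374, -3.118, 0.001]
contact_force: [0.5, 0.1, -1.1]
grip_width: 0.0457
gripper_force: 26.4
```

Run:
```python
from h import *
f=grab('wrist','w3.png');im=f['image'];W=pts(f);z=W[...,2]
comps(f,(z>.126)&(z<.137)&(abs(W[...,1])<.4),.132,200)
comps(f,(z>.138)&(z<.152)&(abs(W[...,1])<.4),.145,200)
go(606.5,-54.2,86,103.9)
```

```text
[416, 143, 34, 171, 784] (array([586.4,  23.7]), array([139.6,  12.5]), 9.9)
[14, 144, 109, 173, 7934] (array([ 651.8, -239.6]), array([141.8,  59.9]), 16.4)
[107, 170, 71, 115, 5906] (array([ 635.6, -191.3]), array([93.1, 42.1]), 14.6)
[200, 175, 55, 113, 5060] (array([ 622.8, -125.5]), array([92. , 38.6]), 13.8)
[569, 373, 71, 50, 888] (array([690.4, 223.8]), array([42.1, 72.4]), 58.4)
[438, 447, 37, 23, 426] (array([801.7, 130.2]), array([19.6, 35.9]), 40.9)
[0, 145, 67, 177, 4533] (array([ 657.8, -264.7]), array([138.7,  20.7]), 13.9)
[420, 144, 40, 177, 3821] (array([584.8,  29.3]), array([138.2,  16.5]), 13.9)
[573, 382, 67, 52, 904] (array([693. , 219.7]), array([37.4, 64.8]), 67.5)
at [605.3 -56.1 254.2] F [-0.2 -0.7 -1.5] w 45.4 t 11.5
shift [ -1.7   1.6 168.2] turn [-0.    -0.001 -0.003]
```

View pics/w3.png

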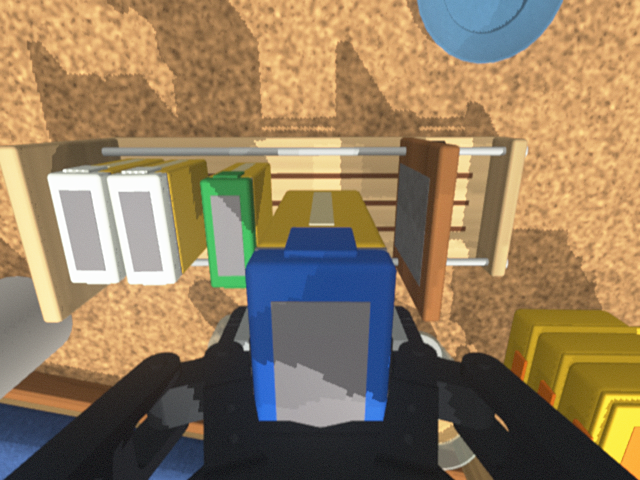

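The blue canister is held straight, and the gap between green (230,230) and the stop (420,230) is clear for the fingers.

>>> {"name": "step_arm", "arguments": {
  "moves": [
    [-1.5,1.5,25,0,0,0,38],
    [-1.5,1.5,70,0,0,0,38],
    [-1.5,1.5,110,0,0,0,38],
    [-1.5,1.5,140,0,0,0,38],
    [-1.5,1.5,155,0,0,0,38],
    [-1.5,1.5,161,0,0,0,38],
    [-1.5,1.5,164,0,0,0,38],
    [-1.5,1.5,165,0,0,0,38]
  ]
}}

```text
clock: 12.3
tcp_pos: [0.6086, -0.0527, 0.0906]
orientation: [-0.379, 3.116, -0.0]
contact_force: [-0.4, 0.6, -2.1]
grip_width: 0.046
gripper_force: 26.4
```

>>> {"name": "step_arm", "arguments": {
  "moves": [
    [0,0,1,0,0,0,38],
    [0,0,2,0,0,0,38],
    [0,0,2,0,0,0,38]
  ]
}}

```text
clock: 12.6
tcp_pos: [0.6079, -0.0524, 0.0878]
orientation: [-0.38, 3.118, 0.0]
contact_force: [-0.2, 0.2, -1.6]
grip_width: 0.0455
gripper_force: 26.4
```

>>> {"name": "step_arm", "arguments": {
  "moves": [
    [0,0,1,0,0,0,38],
    [0,0,1.5,0,0,0,38],
    [0,0,2,0,0,0,38],
    [0,0,2.5,0,0,0,38],
    [0,0,2.5,0,0,0,38]
  ]
}}

```text
clock: 13.1
tcp_pos: [0.6076, -0.0524, 0.0854]
orientation: [-0.379, 3.119, 0.001]
contact_force: [-3.5, 0.1, 4.4]
grip_width: 0.0459
gripper_force: 26.7
```

>>> {"name": "step_arm", "arguments": {
  "moves": [
    [0,0,0,0,0,0,50],
    [0,0,0,0,0,0,55],
    [0,0,0,0,0,0,56],
    [0,0,0,0,0,0,56],
    [0,0,-20,0,0,0,56],
    [0,0,-60,0,0,0,56],
    [0,0,-105,0,0,0,40],
    [0,0,-125,0,0,0,10]
  ]
}}

```text
clock: 13.9
tcp_pos: [0.6094, -0.0529, 0.214]
orientation: [-0.378, 3.113, -0.001]
contact_force: [-1.0, -0.1, -0.2]
grip_width: 0.0278
gripper_force: 0.0
```

```bash
python3 -c "
from h import *
go(575.8,68.9,112,103.9)"
```

```text
at [609.4 -52.9 214. ] F [-1.  -0.1 -0.2] w 27.8 t 13.9
shift [  4.  126.4 101.8] turn [-0.001  0.005 -0.001]
```

>>> {"name": "step_arm", "arguments": {
  "moves": [
    [2,40,0,0,0,0,0],
    [4,85,0,0,0,0,0],
    [4,120,0,0,0,0,0],
    [4,130,0,0,0,0,0],
    [4,130,0,0,0,0,0],
    [4,130,0,0,0,0,0]
  ]
}}

```text
clock: 14.5
tcp_pos: [0.5728, 0.0712, 0.2098]
orientation: [-0.377, 3.119, -0.002]
contact_force: [-0.2, -2.1, 1.4]
grip_width: 0.0002
gripper_force: 0.0
```

Run:
```python
from h import *
f=grab('wrist','w4.png');W=pts(f);z=W[...,2]
comps(f,(z>.126)&(z<.137)&(abs(W[...,1])<.4),.132,200)
print();comps(f,(z>.138)&(z<.152)&(abs(W[...,1])<.4),.145,200)
go(575.8,68.9,112,103.9)
```

```text
[245, 149, 30, 196, 521] (array([582.5,  38.4]), array([138.8,  12.3]), 18.4)
[0, 185, 65, 131, 6332] (array([ 622. , -123.2]), array([92.6, 42.3]), 13.6)
[86, 188, 92, 130, 9041] (array([605.5, -49.3]), array([92.2, 48.2]), 13.9)
[525, 412, 86, 16, 768] (array([661.4, 294.8]), array([13. , 70.9]), 10.5)

[236, 150, 37, 206, 4986] (array([584.4,  32. ]), array([138.6,  15.6]), 13.9)
[545, 424, 72, 15, 717] (array([660.1, 295. ]), array([12.4, 56.7]), 12.1)
at [572.9  70.6 209.8] F [ 0.4 -0.2  0.5] w 0.0 t 14.55
shift [-2.4 -2.2 97.8] turn [-0.001  0.    -0.003]
```

View pics/w4.png

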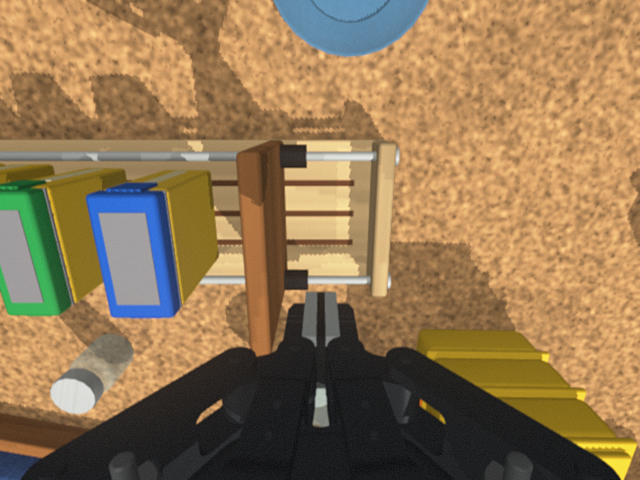

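>>> {"name": "step_arm", "arguments": {
  "moves": [
    [-2,0,25,0,0,0,0],
    [-2,0,60,0,0,0,0],
    [-2,0,85,0,0,0,0],
    [-2,0,92,0,0,0,0],
    [-2,0,92,0,0,0,0],
    [-2,-4,92,0,0,0,0],
    [-2,-8,92,0,0,0,0],
    [-2,-11,92,0,0,0,0]
  ]
}}

```text
clock: 15.35
tcp_pos: [0.5781, 0.0618, 0.1191]
orientation: [-0.378, 3.116, 0.0]
contact_force: [0.1, -0.2, -0.9]
grip_width: 0.0001
gripper_force: 0.0
```

>>> {"name": "step_arm", "arguments": {
  "moves": [
    [0,-3,0,0,0,0,0],
    [0,-6,0,0,0,0,0],
    [0,-9,0,0,0,0,0],
    [0,-12,0,0,0,0,0],
    [0,-15,0,0,0,0,0],
    [0,-18,0,0,0,0,0],
    [0,-21,0,0,0,0,0],
    [0,-24,0,0,0,0,0]
  ]
}}

```text
clock: 16.15
tcp_pos: [0.5829, 0.0393, 0.1178]
orientation: [0.38, -3.118, -0.0]
contact_force: [-0.6, 2.7, 1.6]
grip_width: -0.0003
gripper_force: 1.1
```

>>> {"name": "step_arm", "arguments": {
  "moves": [
    [0,-4,0,0,0,0,0],
    [0,-8,0,0,0,0,0],
    [0,-12,0,0,0,0,0],
    [0,-16,0,0,0,0,0],
    [0,-20,0,0,0,0,0],
    [0,-24,0,0,0,0,0],
    [0,-28,0,0,0,0,0],
    [0,-32,0,0,0,0,0]
  ]
}}

```text
clock: 16.95
tcp_pos: [0.5906, 0.0079, 0.1178]
orientation: [-0.38, 3.119, 0.0]
contact_force: [-1.5, 2.1, 1.3]
grip_width: 0.0001
gripper_force: 1.2
```

>>> {"name": "step_arm", "arguments": {
  "moves": [
    [0,-4,0,0,0,0,0],
    [0,-8,0,0,0,0,0],
    [0,-12,0,0,0,0,0],
    [0,-16,0,0,0,0,0],
    [0,-20,0,0,0,0,0],
    [0,-24,0,0,0,0,0],
    [0,-28,0,0,0,0,0],
    [0,-32,0,0,0,0,0]
  ]
}}

```text
clock: 17.75
tcp_pos: [0.5982, -0.0231, 0.1178]
orientation: [0.38, -3.118, -0.0]
contact_force: [-1.2, 3.5, 2.3]
grip_width: 0.0003
gripper_force: 1.9
```

>>> {"name": "step_arm", "arguments": {
  "moves": [
    [0,-3,0,0,0,0,0],
    [0,-6,0,0,0,0,0],
    [0,-9,0,0,0,0,0],
    [0,-12,0,0,0,0,0],
    [0,-15,0,0,0,0,0],
    [0,-18,0,0,0,0,0],
    [0,-21,0,0,0,0,0],
    [0,-24,0,0,0,0,0]
  ]
}}

```text
clock: 18.55
tcp_pos: [0.6038, -0.0459, 0.1178]
orientation: [0.38, -3.118, -0.001]
contact_force: [-3.3, 5.0, 3.5]
grip_width: -0.0002
gripper_force: 2.5
```

>>> {"name": "step_arm", "arguments": {
  "moves": [
    [0,-2,0,0,0,0,0],
    [0,-4,0,0,0,0,0],
    [0,-6,0,0,0,0,0],
    [0,-8,0,0,0,0,0],
    [0,-9,0,0,0,0,0],
    [0,-10,0,0,0,0,0],
    [0,-11,0,0,0,0,0],
    [0,-12,0,0,0,0,0]
  ]
}}

```text
clock: 19.35
tcp_pos: [0.6067, -0.0577, 0.1178]
orientation: [0.38, -3.118, -0.0]
contact_force: [-3.2, 4.0, 3.4]
grip_width: -0.0003
gripper_force: 2.4
```

Run:
```python
from h import *
f=grab('top');W=pts(f);z=W[...,2]
cv2.imwrite('pics/t3.png',cv2.resize(f['image'][150:300,250:470,::-1],(660,450)))
go(600,0,112,103.9)
```

```text
at [606.8 -58.  117.8] F [-3.1  3.9  2.6] w 0.2 t 19.4
shift [-7.3 57.9  5.8] turn [ 0. -0. -0.]
```

View pics/t3.png

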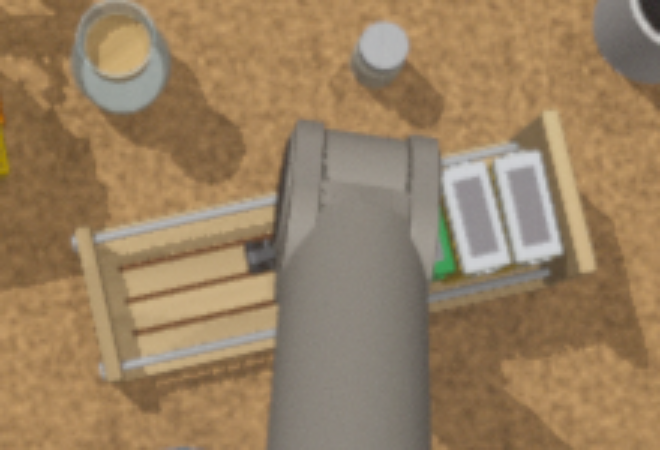

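Green is at the second white canister (445,250), with the row not yet tight. I'll carry on in small steps and watch the force.

>>> {"name": "step_arm", "arguments": {
  "moves": [
    [0,-1,0,0,0,0,0],
    [0,-2,0,0,0,0,0],
    [0,-3,0,0,0,0,0],
    [0,-4,0,0,0,0,0],
    [0,-5,0,0,0,0,0],
    [0,-6,0,0,0,0,0],
    [0,-7,0,0,0,0,0],
    [0,-8,0,0,0,0,0]
  ]
}}

```text
clock: 20.2
tcp_pos: [0.6085, -0.0649, 0.1178]
orientation: [0.38, -3.118, -0.002]
contact_force: [-3.9, 6.1, 4.8]
grip_width: 0.0001
gripper_force: 3.4
```

>>> {"name": "step_arm", "arguments": {
  "moves": [
    [0,-0.5,0,0,0,0,0],
    [0,-1,0,0,0,0,0],
    [0,-1.5,0,0,0,0,0],
    [0,-2,0,0,0,0,0]
  ]
}}

```text
clock: 20.6
tcp_pos: [0.609, -0.0668, 0.1178]
orientation: [0.38, -3.118, -0.002]
contact_force: [-2.9, 6.3, 5.0]
grip_width: 0.0
gripper_force: 3.4
```

>>> {"name": "step_arm", "arguments": {
  "moves": [
    [0,-0.5,0,0,0,0,0],
    [0,-1,0,0,0,0,0],
    [0,-1.5,0,0,0,0,0],
    [0,-2,0,0,0,0,0]
  ]
}}

```text
clock: 21.0
tcp_pos: [0.6094, -0.0685, 0.1178]
orientation: [0.38, -3.118, -0.002]
contact_force: [-4.3, 7.2, 4.7]
grip_width: -0.0
gripper_force: 3.7
```

>>> {"name": "step_arm", "arguments": {
  "moves": [
    [0,-0.5,0,0,0,0,0],
    [0,-1,0,0,0,0,0],
    [0,-1.5,0,0,0,0,0]
  ]
}}

```text
clock: 21.3
tcp_pos: [0.6096, -0.0697, 0.1178]
orientation: [0.381, -3.117, -0.003]
contact_force: [-4.8, 6.3, 5.5]
grip_width: -0.0
gripper_force: 4.0
```

>>> {"name": "step_arm", "arguments": {
  "moves": [
    [0,-0.5,0,0,0,0,0],
    [0,-1,0,0,0,0,0],
    [0,-1.5,0,0,0,0,0]
  ]
}}

```text
clock: 21.6
tcp_pos: [0.61, -0.0711, 0.1178]
orientation: [0.381, -3.117, -0.003]
contact_force: [-4.3, 6.9, 5.5]
grip_width: -0.0001
gripper_force: 4.0
```

>>> {"name": "step_arm", "arguments": {
  "moves": [
    [0,-0.5,0,0,0,0,0],
    [0,-1,0,0,0,0,0],
    [0,-1,0,0,0,0,0]
  ]
}}

```text
clock: 21.9
tcp_pos: [0.6103, -0.0722, 0.1178]
orientation: [0.381, -3.118, -0.002]
contact_force: [-3.6, 6.7, 5.7]
grip_width: -0.0
gripper_force: 3.8
```

>>> {"name": "step_arm", "arguments": {
  "moves": [
    [0,-0.5,0,0,0,0,0],
    [0,-1,0,0,0,0,0],
    [0,-1,0,0,0,0,0]
  ]
}}

```text
clock: 22.2
tcp_pos: [0.6105, -0.0732, 0.1178]
orientation: [0.38, -3.118, -0.002]
contact_force: [-3.8, 5.9, 4.6]
grip_width: -0.0002
gripper_force: 3.7
```

>>> {"name": "step_arm", "arguments": {
  "moves": [
    [0,-0.5,0,0,0,0,0],
    [0,-1,0,0,0,0,0],
    [0,-1,0,0,0,0,0]
  ]
}}

```text
clock: 22.5
tcp_pos: [0.6108, -0.0742, 0.1178]
orientation: [0.381, -3.118, -0.002]
contact_force: [-3.9, 6.4, 5.2]
grip_width: 0.0001
gripper_force: 3.7
```

>>> {"name": "step_arm", "arguments": {
  "moves": [
    [0,-0.5,0,0,0,0,0],
    [0,-1,0,0,0,0,0],
    [0,-1.5,0,0,0,0,0]
  ]
}}

```text
clock: 22.8
tcp_pos: [0.6108, -0.0742, 0.1178]
orientation: [0.382, -3.117, -0.005]
contact_force: [-5.6, 10.1, 7.2]
grip_width: -0.0001
gripper_force: 5.9
```

>>> {"name": "step_arm", "arguments": {
  "moves": [
    [0,-0.5,0,0,0,0,0],
    [0,-1,0,0,0,0,0],
    [0,-1,0,0,0,0,0]
  ]
}}

```text
clock: 23.1
tcp_pos: [0.6108, -0.0743, 0.1178]
orientation: [0.383, -3.116, -0.007]
contact_force: [-7.7, 11.6, 7.2]
grip_width: 0.0001
gripper_force: 6.5
```

>>> {"name": "step_arm", "arguments": {
  "moves": [
    [0,-0.5,0,0,0,0,0],
    [0,-1,0,0,0,0,0],
    [0,-1,0,0,0,0,0]
  ]
}}

```text
clock: 23.4
tcp_pos: [0.6108, -0.0743, 0.1178]
orientation: [0.384, -3.115, -0.008]
contact_force: [-7.6, 14.1, 9.5]
grip_width: 0.0
gripper_force: 7.7
```

The row has gone solid: no motion while the force rose to about 15 N. I'll back off and check.

>>> {"name": "step_arm", "arguments": {
  "moves": [
    [0,2,0,0,0,0,0],
    [0,6,0,0,0,0,0],
    [0,15,0,0,0,0,0],
    [0,25,0,0,0,0,0],
    [0,30,-20,0,0,0,0],
    [0,40,-60,0,0,0,0],
    [0,55,-100,0,0,0,0],
    [0,90,-120,0,0,0,0]
  ]
}}

```text
clock: 24.2
tcp_pos: [0.5923, 0.0059, 0.2415]
orientation: [-0.37, 3.114, -0.004]
contact_force: [0.6, -0.0, -0.1]
grip_width: 0.0
gripper_force: 0.0
```

>>> {"name": "step_arm", "arguments": {
  "moves": [
    [25,25,0,0,0,0,0],
    [60,50,0,0,0,0,0],
    [100,80,0,0,0,0,0],
    [125,110,0,0,0,0,0],
    [125,130,0,0,0,0,0],
    [125,130,0,0,0,0,0],
    [125,130,0,0,0,0,0]
  ]
}}

```text
clock: 24.9
tcp_pos: [0.4382, 0.1048, 0.238]
orientation: [-0.381, 3.118, -0.0]
contact_force: [-1.5, -0.3, -0.3]
grip_width: 0.0001
gripper_force: 0.0
```

Run:
```python
from h import *
f=grab('top');W=pts(f);z=W[...,2]
a=cv2.resize(f['image'][170:290,270:470,::-1],(600,360))
m=(abs(W[...,1])<.35)&(W[...,0]<.75)&(W[...,0]>.5)
comps(f,(z>.122)&(z<.14)&m,.132,50)
print();comps(f,(z>.138)&(z<.152)&m,.145,50)
g=grab('scene');b=cv2.resize(g['image'][180:300,170:370,::-1],(600,360))
cv2.imwrite('pics/f.png',cv2.resize(np.vstack([a,b]),(480,576)))
go(600,0,112,103.9)
```

```text
[369, 188, 75, 58, 2426] (array([ 636.3, -185.6]), array([137.4, 170.6]), 16.9)

[430, 186, 19, 56, 353] (array([ 660.1, -266.5]), array([139.4,  17.1]), 14.0)
[360, 202, 19, 55, 344] (array([617.5, -93.7]), array([138.6,  15.7]), 13.8)
at [438.5 103.9 237.8] F [ 1.2  0.1 -0.7] w -0.2 t 25.0
shift [-132.1 -139.3  125.9] turn [-0.001  0.    -0.002]
```

View pics/f.png

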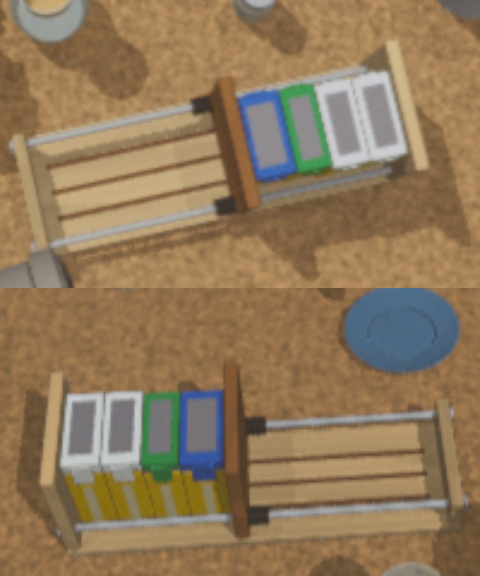

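The row is tight from stop to cheek: blue, green and the two whites stand upright and touching. The cheek-to-stop centre distance is about 178 mm, against 179 mm expected for a solid row.

```bash
python3 -c "
from bench import r
print(r.hand_in())"
```

```text
the job is handed in; nothing more can be done
None
```

The green-lid and blue-lid canisters are standing in the rack with the two white ones, the end stop is pushed up until the row went solid against the fixed end, and the job is handed in at about 25 s on the robot's clock.

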